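# Hook the cutlery caddy onto the dish rack and press it down to lock

## Task

Hang the cutlery caddy back on the front of the dish rack: put its two steel hooks through the two slots of the slotted plate, then press it straight down until it clicks fully home, hanging upright and square to the rack. Feel for the slots gently and never force the caddy against the rack, then let go and leave the mug, the soap bottle and the bowl standing where they are.

Things in the scene. Friction and masses are not known exactly. Their poses are not given: they have to be found in the camera images.
- caddy: Cutlery caddy, loose, 0.2 to 0.4 kg, upright on the counter: grey open-topped box 70 mm in x, 100 in y, 80 high, walls 4, one divider. Origin: centre of its underside; x points to its back (hooked side, outer face at x = 35 mm), z up.
- caddy_grip (a point): Middle of the caddy's handle, at x = 30, z = 115 mm of the caddy. The handle is an upright plate on the back wall, 10 mm thick (x 25 to 35), 70 wide (y), from z 80 to 135. Pinch from above, fingers closing along the caddy's x. Fingertips above z = 95 of the caddy clear the box rim and the rack's slotted plate.
- caddy_back (a point): Point on the outer face of the caddy's back wall (x = 35, y = 0) at z = 42 mm of the caddy, the underside of the hook necks. Axes as the caddy's.
- hook_left (a point): Free end of one steel hook, at x = 47, y = +32, z = 46 mm of the caddy. Neck 14 mm wide, z 42 to 50, standing 12 out of the back wall; its outer 6 mm (x 41 to 47) turns down to z = 24 as a 6 wide stem with a 14 wide diamond barb (centre z 31). The 6 mm gap between back wall and stem takes the slotted plate.
- hook_right (a point): Free end of the other steel hook, at y = -32; the same shape.
- rack: Dish rack, fixed: black tray 250 x 360 mm, steel frame, plates drying. Origin: on the counter under the middle of its front; x points into the rack, away from the robot, y left, z up. A steel slotted plate faces the robot: upright, 300 wide, 4.5 thick, front face at x = 0, from z 18 to 120 mm.
- rack_slots (a point): Point at x = 0, y = 0, z = 80 mm of the rack. The plate has two slots 17 mm wide, z 80 to 112, centres 64 mm apart. It is clamped off-centre by an unmeasured d, -14 to 14 mm: slot centres at y = d - 32 and d + 32. Hooks have 1.5 mm play each side: find d by sight or by sliding the hooks lightly along the plate until they drop in.
- rack_home (a point): Where caddy_back is when the caddy is home (apart from d): x = 0, z = 80 mm of the rack; caddy's underside at z = 38. The hooks enter with the underside at z 56 to 62, until the back wall meets the plate; then it goes down. 10 mm above home two sprung pins resist: 10 to 20 N down snaps past them. Over 45 N on the rack bends it: failure.
- mug: Terracotta-coloured mug, bystander, 80 mm wide, 90 high; origin centre of its underside.
- soap: Green soap bottle, bystander, 64 mm wide, 170 high; origin centre of its underside.
- bowl: Glass bowl, bystander, 120 mm wide, 50 high; origin centre of its underside.
Not all that is in view belongs to the job. What is meant by the caddy is not blue, pink or purple, and is the smaller of those in its own colour.

How it is judged:
On the way:
1. the hooks are through the slots, the caddy's back wall against the slotted plate and still raised above its home height (x of caddy_back in the frame of rack between -0.005 and 0.004 m and z of caddy_back in the frame of rack between 0.086 and 0.11 m and y of caddy_back in the frame of rack between -0.02 and 0.02 m), for 0.05 s.
At the end, for the whole second after the job is handed in: The caddy hangs on the slotted plate, locked: its back wall at the plate (within 5 mm), the hook necks down on the slots' lower edges (caddy_back 80 mm above the counter, within 4 mm), upright and square to the rack within 0.1 rad, at rest and let go (x of caddy_back in the frame of rack between -0.005 and 0.004 m and z of caddy_back in the frame of rack between 0.076 and 0.084 m and y of caddy_back in the frame of rack between -0.02 and 0.02 m and angle between caddy's own z axis and vertical below 0.1 rad and angle between the x axis of caddy and the x axis of rack, either way round below 0.1 rad and linear speed of caddy below 0.02 m/s); the robot touches nothing.
It fails at once if the caddy is pressed against the rack with more than 45 N (contact force between caddy and rack above 45 N).
It fails at once if the mug, the soap bottle or the bowl is shifted by more than 25 mm or tipped (distance of any of mug, soap, bowl from where it was at the start of the episode above 0.025 m or angle between any of mug, soap, bowl's own z axis and vertical above 0.3 rad).
It also fails if it takes over 67 s, if anything falls off the work surface, if the arm or the gripper's body presses on something with over 40 N, if the wrist force passes 120 N, or if a joint passes its speed limit or range.

## Robot

A 6-joint arm with a two-finger parallel gripper is mounted at the origin on the work surface. World frame = base frame: x ahead of the robot, y to its left, z up, the work surface at z = 0. Lengths are in m, angles in rad, forces in N, time in s.
With the tool pointing down it reaches from about 0.2 to 0.875 m from the base axis. Payload 3.4 kg.
Tool frame: the origin (TCP) lies between the finger pads; the fingertips stand 25 mm ahead of it and the grasp point (between the pads) lies 6 mm ahead of it (r.nose_length is the z of the fingertips in the tool frame, in m); z points along the fingers, y is the line along which they close (so a half turn about z gives the same grasp; the last joint's range is limited). The gripper opens to 94 mm and grips with 3 to 60 N. Pads are 16 mm wide; open, the fingers measure 119 mm over their backs; the gripper's body (75 mm by 177 mm) begins 78 mm behind the grasp point.
Start: joints at [-1.35, 0.276, 1.505, -0, 1.361, -0.121], TCP at [0.193, -0.542, 0.23] pointing down, gripper open.
Joint ranges: [-2.89, 2.89], [-0.75, 2.08], [0.22, 2.7], [-1.18, 4.32], [0.11, 2.71], [-2.7, 2.7]. Speed limits (rad/s): [2.57, 2.57, 3.14, 3.14, 3.14, 3.14].

## Interface

Orientations are given as a unit quaternion [w, x, y, z].
In Python, from plant import r, gripper_to, inverse_kinematics, vision, models, telemetry gives the robot as it stands. Calls block until the motion is done:
- r.move_to(position, orientation): joint-space move of the TCP to a pose.
- r.move_l(position, rot=None, vel=0.15, guard=None): straight line of the TCP; rot=None keeps the orientation; vel is the mean speed in m/s. With guard (N) it stops when the force on the tool has changed by that much, and returns True; else False.
- r.movej(angles): joint-space move.
- gripper_to(opening, f_grip=None): finger opening in m; f_grip is the grip in N (None keeps the last); returns when the fingers have stopped.
- r.hold(seconds).
- inverse_kinematics(position, orientation): joint angles nearest the present ones, or None.
- vision.snapshot(name): name is "side" or "top" or "wrist"; returns the picture (400x640x3 uint8, red, green, blue); there is no depth.
- vision.get_calibration(name): a dict with "fx", "fy", "cx", "cy" (pixels), "position" and "orientation" of the camera in the world. Camera axes: x right, y down, z forward; pixel columns grow to the right and rows downward; lengths in m; the calibration is good to about 2 mm. A picture is of the moment at which its call begins: read the wrist's pose just before it. get_calibration takes no time and is no camera call; for the wrist camera it gives the pose at the moment of the call.
A pose or a line that the arm cannot do raises r.PlanningError and nothing moves.
- r.sign_off(): hands the job in; it is judged then, once.
Trained networks look in the newest picture that a camera, given by its name, has taken for a name from the list of things; names that differ only in an ending like _2 or _b are one class to them, and where a whole thing is asked for, a point or a joint stands for the part that bears it (a point fixed in the world has none). Each returns a list of dicts, best first, with "score" (0 to 1); they miss things now and then, are a little off and sometimes report something else, mostly with a low value. They report only what shows in the picture. A call takes as long as a camera call. They do not tell look-alikes from the thing itself.
- models.boxes_of(thing, camera): "at" ([x, y, z] in m, in world coordinates, good to about 4 mm: the middle of the surface that is visible of it).
- models.regions_of(thing, camera): "pixels" (400x640 bool, what is visible of it).
- models.mark_of(thing, camera): "at" ([x, y, z] in m, in world coordinates, good to about 4 mm: a listed point, or the origin of a listed thing).
Readings, each from a call of its own:
- telemetry.current_t(): time.
- telemetry.current_joints(): joint angles.
- telemetry.current_dq(): joint speeds.
- telemetry.current_joint_efforts(): joint torques, N m.
- telemetry.current_ee_pos(): TCP position.
- telemetry.current_tool_rot(): TCP orientation.
- telemetry.current_wrist_force(): force on the tool from outside, world axes, zero at the start.
- telemetry.current_torque(): the same for the moment, N m.
- telemetry.current_opening(): finger opening in m.
- telemetry.current_finger_force(): force on a finger pad.
Only numpy, scipy, OpenCV 4.12 (cv2) and the standard library are available. Lean on these libraries where they do the work, as an engineer would, in place of code of your own. Each camera call takes 0.05 s, during which the arm holds its last target. There are 200 camera calls.

## Working session

There is one attempt and no reset: what is moved stays moved. The work goes in short steps, each a Python script; the robot and the scene stay as the last script left them, time stands still between calls to the robot, and variables do not carry over. Pictures are saved under pics/ and viewed, at most 10 in all, crops included, and the job is handed in when it is done.

```bash
mkdir -p pics; ls
python3 - <<'E'
from plant import r, vision, models, telemetry
import cv2, numpy as np
for c in ["top","side"]:
    im=vision.snapshot(c); cv2.imwrite(f"pics/{c}0.png",im[:,:,::-1])
    k=vision.get_calibration(c); print(c,{a:np.round(b,3).tolist() for a,b in k.items()})
    for t in ["caddy","rack","caddy_grip","rack_slots","hook_left","mug","soap","bowl"]:
        print(t,[(np.round(d["at"],3).tolist(),round(d["score"],2)) for d in models.mark_of(t,c)])
print(telemetry.current_t())
E
```

```text
pics
top {'fx': 368.577, 'fy': 368.577, 'cx': 320.343, 'cy': 201.937, 'position': [0.41, -0.12, 1.261], 'orientation': [0.026, -0.703, 0.71, -0.015]}
caddy [([0.352, 0.106, -0.003], 0.87), ([0.311, -0.22, -0.001], 0.7), ([0.48, -0.565, -0.002], 0.61), ([0.519, -0.331, -0.004], 0.6), ([0.509, -0.204, 0.049], 0.59), ([0.462, -0.169, -0.002], 0.58)]
rack [([0.575, 0.105, 0.004], 0.87), ([0.497, -0.168, 0.118], 0.74), ([0.467, 0.321, 0.0], 0.42), ([0.513, -0.141, 0.048], 0.2)]
caddy_grip [([0.449, -0.568, 0.116], 0.91), ([0.27, -0.202, 0.153], 0.8), ([0.495, -0.169, 0.118], 0.77), ([0.319, 0.076, 0.154], 0.64), ([0.55, -0.337, 0.113], 0.6)]
rack_slots [([0.578, 0.109, 0.081], 0.67)]
hook_left [([0.241, -0.24, 0.063], 0.94), ([0.512, -0.137, 0.044], 0.92), ([0.569, -0.303, 0.046], 0.79), ([0.426, -0.596, 0.046], 0.56), ([0.58, 0.108, 0.084], 0.29)]
mug [([0.464, 0.321, 0.002], 0.59)]
soap [([0.696, -0.298, -0.001], 0.97), ([0.513, -0.138, 0.046], 0.44)]
bowl [([0.306, -0.419, -0.004], 0.96)]
side {'fx': 431.367, 'fy': 431.367, 'cx': 318.819, 'cy': 201.645, 'position': [0.248, 0.792, 0.799], 'orientation': [0.062, -0.121, 0.884, -0.448]}
caddy [([0.467, -0.17, -0.0], 0.98), ([0.518, -0.334, 0.002], 0.83), ([0.314, -0.222, 0.001], 0.82), ([0.351, 0.103, -0.001], 0.76), ([0.481, -0.565, 0.002], 0.66)]
rack [([0.464, 0.323, -0.002], 0.66), ([0.578, 0.11, -0.0], 0.61)]
caddy_grip [([0.547, -0.336, 0.111], 0.97), ([0.45, -0.567, 0.116], 0.97), ([0.315, 0.077, 0.156], 0.84), ([0.496, -0.17, 0.116], 0.72), ([0.27, -0.203, 0.153], 0.71), ([0.515, -0.141, 0.047], 0.53)]
rack_slots [([0.576, 0.109, 0.082], 0.97), ([0.579, 0.11, -0.001], 0.63)]
hook_left [([0.428, -0.596, 0.048], 0.94), ([0.33, 0.031, 0.062], 0.85), ([0.568, -0.303, 0.048], 0.78), ([0.514, -0.142, 0.043], 0.73), ([0.238, -0.23, 0.061], 0.72)]
mug [([0.463, 0.323, -0.004], 0.84)]
soap [([0.689, -0.294, 0.002], 0.71)]
bowl [([0.311, -0.421, -0.001], 0.87)]
0.9
```

View pics/top0.png

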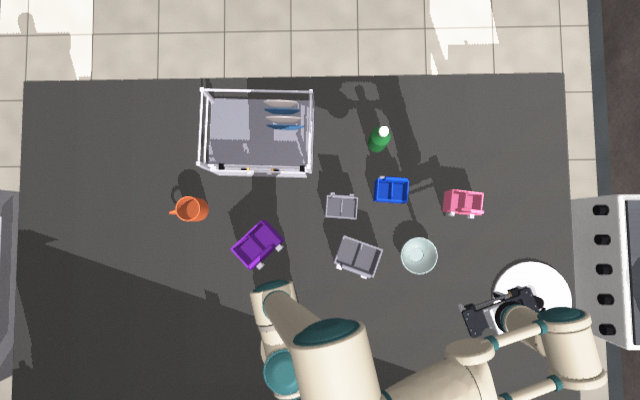

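View pics/side0.png

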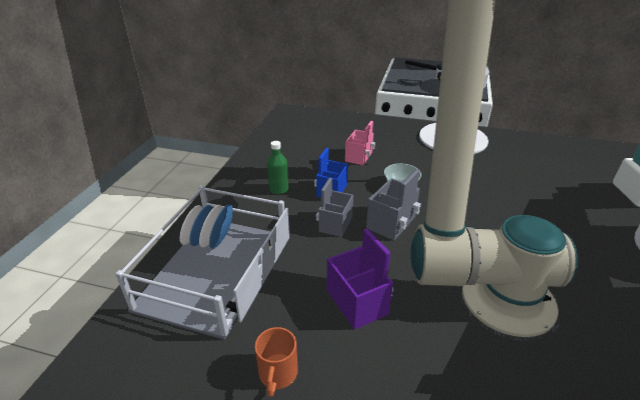

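The candidates are small grey at top (341,206), large grey at top (358,256), blue (392,190), pink (464,203) and purple (257,245). By the description it is the small grey one, at about (0.466,-0.170), with its hooks towards the rack. Next is a close wrist view of it and of the rack front.

```bash
cat > h.py <<'E'
from plant import r, gripper_to, inverse_kinematics, vision, models, telemetry
import cv2, numpy as np
from scipy.spatial.transform import Rotation as R
def quat(yaw,s=1):  # tool z down, tool y along s*(yaw direction)
    y=s*np.array([np.cos(yaw),np.sin(yaw),0]); z=np.array([0,0,-1.]); x=np.cross(y,z)
    q=R.from_matrix(np.c_[x,y,z]).as_quat(); return [q[3],*q[:3]]
def mat(q): return R.from_quat([*q[1:],q[0]]).as_matrix()
def pix2w(c,uv,z):  # pixel -> world point on horizontal plane z
    uv=np.atleast_2d(uv); d=np.c_[(uv[:,0]-c["cx"])/c["fx"],(uv[:,1]-c["cy"])/c["fy"],np.ones(len(uv))]@mat(c["orientation"]).T
    p=np.array(c["position"]); return p+d*((z-p[2])/d[:,2])[:,None]
def snap(cam,name):
    c=vision.get_calibration(cam); im=vision.snapshot(cam); cv2.imwrite(f"pics/{name}.png",im[:,:,::-1]); return c,im
E
python3 - <<'E'
from h import *
print(np.round(mat(telemetry.current_tool_rot()),2).tolist())
for s in (1,-1):
    for p in ([.49,-.17,.3],[.54,.11,.3]):
        print(s,np.round(inverse_kinematics(p,quat(0,s)),2))
c=vision.get_calibration("wrist"); R0=mat(telemetry.current_tool_rot())
print("cam in tool",np.round(R0.T@(np.array(c["position"])-telemetry.current_ee_pos()),3), np.round(R0.T@mat(c["orientation"]),2).tolist())
E
```

```text
[[0.94, 0.34, 0.0], [0.34, -0.94, -0.0], [-0.0, 0.0, -1.0]]
1 [-0.47  0.16  1.49 -0.    1.49 -0.47]
1 [ 0.07  0.21  1.43 -0.    1.51  0.07]
-1 [-0.47  0.16  1.49 -0.    1.49  2.67]Traceback (most recent call last):
  File "<stdin>", line 5, in <module>
    return _wrapfunc(a, 'round', decimals=decimals, out=out)
    return _wrapit(obj, method, *args, **kwds)
    result = getattr(arr, method)(*args, **kwds)
TypeError: unsupported operand type(s) for *: 'NoneType' and 'float'
```

Run:
```python
from h import *
r.move_to([.46,-.17,.32],quat(0))
c=vision.get_calibration("wrist"); R0=mat(telemetry.current_tool_rot())
print("cam in tool",np.round(R0.T@(np.array(c["position"])-telemetry.current_ee_pos()),3), np.round(R0.T@mat(c["orientation"]),2).tolist())
snap("wrist","w_caddy")
for t in ["caddy","caddy_grip","hook_left","hook_right"]:
    print(t,[(np.round(d["at"],3).tolist(),round(d["score"],2)) for d in models.mark_of(t,"wrist")])
for a in (.7,.5,.3):
    q0=R.from_rotvec([0,-a,0])*R.from_matrix(mat(quat(0))); q=q0.as_quat(); q=[q[3],*q[:3]]
    try: r.move_to([.40,.11,.32],q); print(a); break
    except r.PlanningError as e: print(e)
snap("wrist","w_rack")
for t in ["rack","rack_slots"]:
    print(t,[(np.round(d["at"],3).tolist(),round(d["score"],2)) for d in models.mark_of(t,"wrist")])
print(telemetry.current_t())
```

```text
cam in tool [ 0.068 -0.    -0.153] [[-0.0, -0.97, -0.24], [1.0, -0.0, -0.0], [0.0, -0.24, 0.97]]
caddy [([0.464, -0.172, 0.005], 0.89), ([0.518, -0.332, -0.0], 0.88), ([0.307, -0.22, 0.001], 0.82)]
caddy_grip [([0.5, -0.17, 0.111], 0.9), ([0.275, -0.201, 0.148], 0.82)]
hook_left [([0.569, -0.303, 0.045], 0.95), ([0.328, 0.031, 0.062], 0.91), ([0.513, -0.139, 0.047], 0.88), ([0.245, -0.239, 0.062], 0.65)]
hook_right [([0.509, -0.2, 0.044], 0.87), ([0.563, -0.368, 0.046], 0.87)]
0.7
rack [([0.576, 0.112, 0.005], 0.94)]
rack_slots [([0.575, 0.109, 0.08], 0.78), ([0.464, 0.322, 0.0], 0.71)]
4.1083
```

View pics/w_caddy.png

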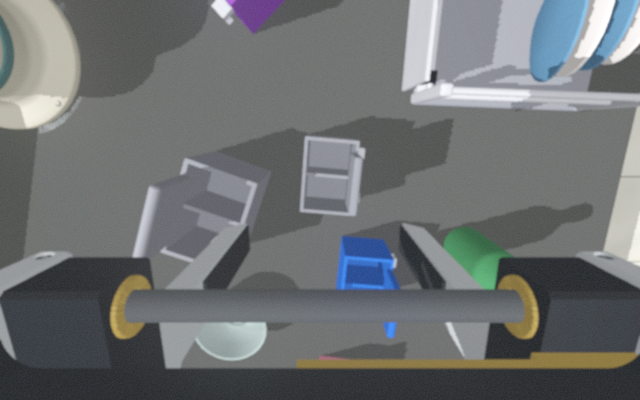

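View pics/w_rack.png

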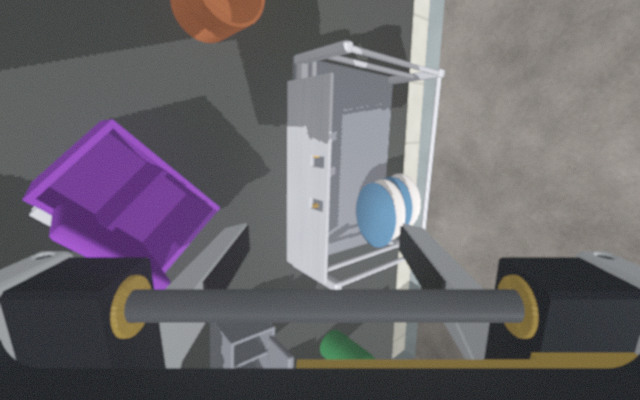

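The close wrist view confirms the small grey caddy at (331,176), hooks at about (360,152) facing the rack. The rack view shows two brass-marked slots at (318,160) and (318,204). I'll enlarge the plate to measure its yaw and d.

Run:
```python
import cv2
im=cv2.imread("pics/w_rack.png")[60:295,270:350]
im=cv2.rotate(cv2.resize(im,None,fx=3.4,fy=3.4,interpolation=cv2.INTER_CUBIC),cv2.ROTATE_90_CLOCKWISE)
cv2.imwrite("pics/rackcrop.png",im); print(im.shape)
```

```text
(272, 799, 3)
```

View pics/rackcrop.png

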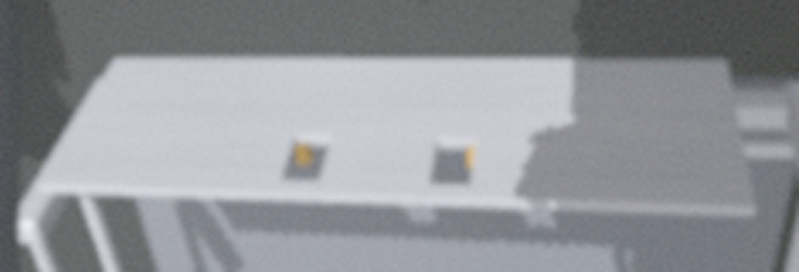

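Run:
```python
from h import *
from scipy.optimize import least_squares
c=vision.get_calibration("wrist")
P=[((110,57),.018,'cR'),((728,60),.018,'cL'),((755,213),.12,'tL'),((297,136),.08,'sRr'),((330,137),.08,'sRl'),((284,180),.112,'sRr'),((321,181),.112,'sRl'),((440,138),.08,'sLr'),((474,138),.08,'sLl'),((433,184),.112,'sLr'),((471,184),.112,'sLl')]
uv=np.array([p[0] for p in P],float); px=np.c_[270+uv[:,1]/3.4, 60+(799-uv[:,0])/3.4]
W=np.array([pix2w(c,q,p[1])[0] for q,p in zip(px,P)])
for p,w in zip(P,W): print(p[2],np.round(w,4))
loc={'cR':-.15,'cL':.15,'tL':.15,'sRr':-.0405,'sRl':-.0235,'sLr':.0235,'sLl':.0405}
Y=np.array([loc[p[2]] for p in P]); Z=np.array([p[1] for p in P])
Rc=mat(c["orientation"])
def res(v):  # plate mid x, y, yaw
    X=np.c_[v[0]-Y*np.sin(v[2]), v[1]+Y*np.cos(v[2]), Z]
    q=(X-c["position"])@Rc
    return (np.c_[c["cx"]+c["fx"]*q[:,0]/q[:,2], c["cy"]+c["fy"]*q[:,1]/q[:,2]]-px).ravel()
s=least_squares(res,[.575,.11,0]); print("plate mid x,y,yaw",np.round(s.x,4)); print(np.round(s.fun.reshape(-1,2),1).tolist())
```

```text
cR [ 0.5687 -0.0595  0.018 ]
cL [0.5813 0.2429 0.018 ]
tL [0.584  0.2426 0.12  ]
sRr [0.5744 0.0532 0.08  ]
sRl [0.5752 0.0684 0.08  ]
sRr [0.5736 0.0543 0.112 ]
sRl [0.5742 0.0705 0.112 ]
sLr [0.5765 0.1177 0.08  ]
sLl [0.5768 0.1325 0.08  ]
sLr [0.5759 0.1181 0.112 ]
sLl [0.576  0.1338 0.112 ]
plate mid x,y,yaw [ 0.5754  0.0932 -0.0471]
[[-0.2, -1.5], [0.6, -0.0], [-0.8, -0.5], [-0.5, 0.3], [-0.5, -0.8], [-0.0, 1.0], [0.1, 0.5], [-0.0, 0.7], [0.3, -0.8], [0.3, 0.9], [0.7, -0.0]]
```

Run:
```python
from h import *
q=quat(-.047)
gripper_to(.045,50)
r.move_to([.4965,-.170,.22],q)
print(r.move_l([.4965,-.170,.122],vel=.1,guard=8))
gripper_to(0,50)
print("open",telemetry.current_opening(),telemetry.current_finger_force(),telemetry.current_wrist_force())
r.move_l([.4965,-.170,.25],vel=.12); r.hold(.3)
print(telemetry.current_wrist_force(),telemetry.current_opening())
r.move_to([.485,.093,.25],q)
snap("wrist","held")
for t in ["caddy","caddy_grip","hook_left","hook_right","caddy_back","rack_slots"]:
    print(t,[(np.round(d["at"],3).tolist(),round(d["score"],2)) for d in models.mark_of(t,"wrist")])
print(telemetry.current_ee_pos(),telemetry.current_t())
```

```text
False
open 0.009435572815569481 49.891292452812195 [-1.41961273  0.42655502  2.3131543 ]
[ 0.48780905  0.13344214 -4.36985863] 0.009849850205228123
caddy [([0.35, 0.1, -0.001], 0.73), ([0.455, 0.092, 0.129], 0.62)]
caddy_grip [([0.32, 0.074, 0.15], 0.95), ([0.49, 0.091, 0.243], 0.78)]
hook_left [([0.329, 0.032, 0.063], 0.87), ([0.505, 0.121, 0.174], 0.8)]
hook_right [([0.276, 0.094, 0.06], 0.61)]
caddy_back [([0.316, 0.069, 0.053], 0.83)]
rack_slots [([0.572, 0.11, 0.08], 0.61)]
[0.48525072 0.0921985  0.24990537] 10.8583
```

View pics/held.png

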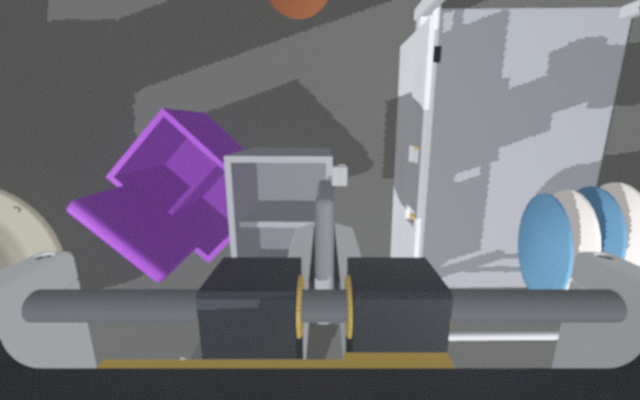

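The caddy is held upright, its hook neck visible at about (340,166–186). I'll measure the y-offset of the caddy in the grip from these pixels.

Run:
```python
from h import *
import cv2
c=vision.get_calibration("wrist"); t=np.array(telemetry.current_ee_pos()); Rt=mat(telemetry.current_tool_rot())
b=t[2]-.122
g=cv2.cvtColor(cv2.imread("pics/held.png"),cv2.COLOR_BGR2GRAY).astype(int)
print("hook col",g[158:194,338:344].mean(1).round().astype(int).tolist())
print("rim col",g[140:170,270:280].mean(1).round().astype(int).tolist())
print("handle col",g[172:194,320:328].mean(1).round().astype(int).tolist())
for n,uv,z in [("hook + .039",(341,165.5),b+.05),("hook + .025",(341,186),b+.05),("hook end x .047",(347,176),b+.05),("rim +.05",(275,149.5),b+.08),("handle +.035",(324,181),b+.135)]:
    d=Rt.T@(pix2w(c,uv,z)[0]-t); print(n,"toolx(=caddy y)",d[0].round(4),"tooly",d[1].round(4))
```

```text
hook col [90, 90, 90, 91, 91, 109, 136, 155, 163, 176, 190, 194, 195, 194, 195, 195, 195, 195, 195, 194, 196, 194, 195, 195, 195, 195, 192, 179, 149, 125, 116, 119, 118, 118, 118, 116]
rim col [89, 90, 90, 91, 90, 90, 91, 96, 101, 104, 105, 103, 104, 104, 107, 125, 156, 178, 184, 184, 184, 182, 171, 155, 144, 145, 144, 144, 144, 144]
handle col [155, 156, 155, 157, 154, 154, 149, 139, 119, 107, 106, 106, 106, 105, 106, 106, 107, 106, 107, 106, 105, 108]
hook + .039 toolx(=caddy y) 0.0383 tooly 0.0123
hook + .025 toolx(=caddy y) 0.0228 tooly 0.0125
hook end x .047 toolx(=caddy y) 0.0304 tooly 0.0169
rim +.05 toolx(=caddy y) 0.0525 tooly -0.0316
handle +.035 toolx(=caddy y) 0.0421 tooly -0.0004
```

Run:
```python
from h import *
im=cv2.imread("pics/held.png")[135:265,215:375]
s=vision.snapshot("side")[:,:,::-1]; cv2.imwrite("pics/side1.png",s)
a=cv2.resize(im,(640,520),interpolation=cv2.INTER_CUBIC)
cv2.imwrite("pics/hcrop.png",a)
c=vision.get_calibration("side"); q=mat(c["orientation"]).T@(np.array([.49,.09,.2])-c["position"])
u,v=int(c["cx"]+c["fx"]*q[0]/q[2]),int(c["cy"]+c["fy"]*q[1]/q[2]); print(u,v)
x0,y0=u-80,max(v-65,0)
cv2.imwrite("pics/scrop.png",cv2.resize(s[y0:y0+150,x0:x0+160],None,fx=4,fy=4,interpolation=cv2.INTER_CUBIC))
```

```text
299 222
```

View pics/hcrop.png

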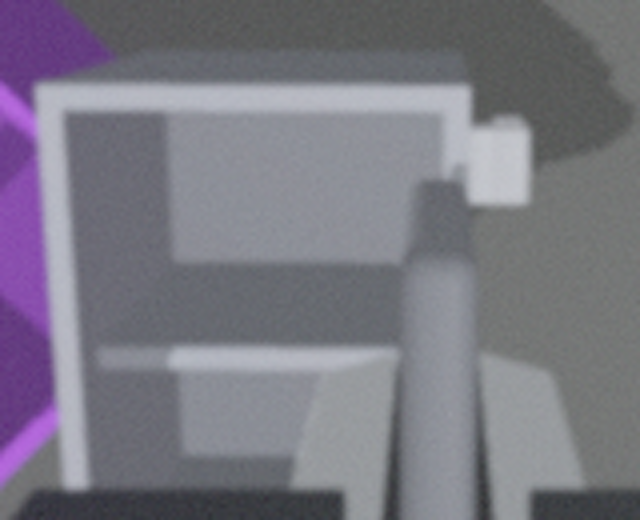

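View pics/scrop.png

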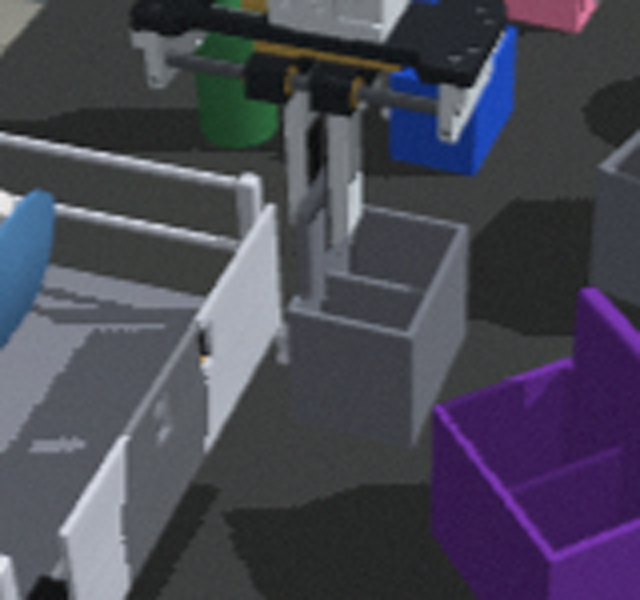

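Run:
```python
from h import *
c=vision.get_calibration("wrist"); t=np.array(telemetry.current_ee_pos()); Rt=mat(telemetry.current_tool_rot()); b=t[2]-.122
for n,uv,z in [("handle top .035",(324,200.5),.135),("handle base .035",(325,180),.08),("rim FL x-.035 y.05",(224,156),.08),("rim front mid x-.035",(231.5,257.5),.08),("rim BL x.035 y.05",(333,156),.08),("hook .039",(341,166.5),.05),("hook .025",(341,186),.05),("hook end x.047",(347.5,176),.05)]:
    d=Rt.T@(pix2w(c,uv,b+z)[0]-t); print(n,"caddy y",d[0].round(4)," caddy x",(d[1]+.030).round(4))
```

```text
handle top .035 caddy y 0.0327  caddy x 0.0296
handle base .035 caddy y 0.0327  caddy x 0.0303
rim FL x-.035 y.05 caddy y 0.0484  caddy x -0.0344
rim front mid x-.035 caddy y -0.0219  caddy x -0.0348
rim BL x.035 y.05 caddy y 0.0483  caddy x 0.0354
hook .039 caddy y 0.0376  caddy x 0.0423
hook .025 caddy y 0.0228  caddy x 0.0425
hook end x.047 caddy y 0.0304  caddy x 0.0473
```

The hold is clean: aligned yaw, no tilt, and the caddy sits 1.9 mm to −y of the TCP. Next I insert the hooks gently.

```bash
cat >> h.py <<'E'
YAW=-.047; EX=np.array([np.cos(YAW),np.sin(YAW),0]); EY=np.array([-np.sin(YAW),np.cos(YAW),0])
M=np.array([.5754,.0932,0])  # plate slot midpoint at the front face
def tcp(bx,y,under): return M+EX*(bx-.005)+EY*(y+.0019)+np.array([0,0,under+.122])
def state():
    t=np.array(telemetry.current_ee_pos()); d=t-M
    print("back x %.4f  y %.4f under %.4f"%(d@EX+.005,d@EY-.0019,t[2]-.122),"F",np.round(telemetry.current_wrist_force(),1),"T",np.round(telemetry.current_torque(),2),"t",round(telemetry.current_t(),1))
E
python3 - <<'E'
from h import *
r.move_to(tcp(-.04,0,.100),quat(YAW)); r.move_l(tcp(-.04,0,.059),vel=.08); r.hold(.3); state()
r.move_l(tcp(-.016,0,.059),vel=.05); r.hold(.2); state()
print(r.move_l(tcp(.002,0,.059),vel=.02,guard=5)); state(); r.hold(.2); state()
E
```

```text
back x -0.0398  y 0.0000 under 0.0594 F [ 0.3  0.4 -3. ] T [-0.03 -0.18 -0.01] t 12.2
back x -0.0164  y 0.0000 under 0.0590 F [ 0.4 -0.2 -3.1] T [-0.   -0.11  0.02] t 13.0
False
back x 0.0006  y -0.0000 under 0.0587 F [-5.2  0.6 -2.2] T [0.05 0.99 0.17] t 14.1
back x 0.0006  y -0.0000 under 0.0587 F [-4.9  0.7 -1.9] T [0.09 1.09 0.25] t 14.3
```

The hooks went in on the first try, with the back wall on the plate. Now press down.

Run:
```python
from h import *
r.move_l(tcp(.001,0,.056),vel=.02); r.hold(.1)
print(r.move_l(tcp(.001,0,.050),vel=.02,guard=12)); state()
for u in (.046,.043,.040,.038,.036,.034,.032):
    g=r.move_l(tcp(.001,0,u),vel=.015,guard=26); state()
    if g or telemetry.current_ee_pos()[2]-.122<.0385: break
```

```text
False
back x 0.0004  y 0.0001 under 0.0498 F [-5.4  0.9 -3.4] T [0.14 1.01 0.23] t 15.1
back x 0.0004  y 0.0007 under 0.0470 F [-6.8  1.3  3.5] T [0.44 1.35 0.34] t 15.6
back x 0.0004  y 0.0007 under 0.0440 F [-6.6  1.2  2.7] T [0.52 1.3  0.26] t 15.9
back x 0.0004  y 0.0005 under 0.0393 F [-4.5  1.1 -5.9] T [0.65 0.87 0.2 ] t 16.2
back x 0.0005  y 0.0007 under 0.0381 F [-6.8  3.6 -2.4] T [0.51 1.13 0.3 ] t 16.5
```

Run:
```python
from h import *
print(r.move_l(tcp(.001,0,.032),vel=.01,guard=22)); state(); r.hold(.2); state()
c,im=snap("wrist","home")
s=vision.snapshot("side")[:,:,::-1]
for t in ["caddy","caddy_grip","hook_left","rack"]:
    print(t,[(np.round(d["at"],3).tolist(),round(d["score"],2)) for d in models.mark_of(t,"side")])
cv2.imwrite("pics/s2.png",cv2.resize(s[140:300,210:380],None,fx=3.5,fy=3.5,interpolation=cv2.INTER_CUBIC))
```

```text
True
back x 0.0003  y 0.0008 under 0.0381 F [-0.4  0.5  3.6] T [-0.06 -0.05  0.24] t 16.9
back x 0.0003  y 0.0008 under 0.0381 F [0.  0.1 7. ] T [-0.11 -0.27  0.18] t 17.1
caddy [([0.518, -0.333, -0.002], 0.98), ([0.315, -0.221, -0.002], 0.95), ([0.348, 0.105, -0.002], 0.92), ([0.481, -0.567, -0.0], 0.89)]
caddy_grip [([0.273, -0.201, 0.152], 0.86), ([0.314, 0.077, 0.154], 0.83), ([0.548, -0.336, 0.113], 0.77), ([0.447, -0.568, 0.114], 0.71), ([0.571, 0.094, 0.152], 0.62), ([0.584, 0.064, 0.084], 0.31)]
hook_left [([0.568, -0.304, 0.047], 0.93), ([0.328, 0.032, 0.063], 0.86), ([0.237, -0.228, 0.061], 0.8), ([0.587, 0.128, 0.083], 0.62), ([0.428, -0.594, 0.05], 0.61)]
rack [([0.578, 0.113, 0.0], 0.63)]
```

View pics/s2.png

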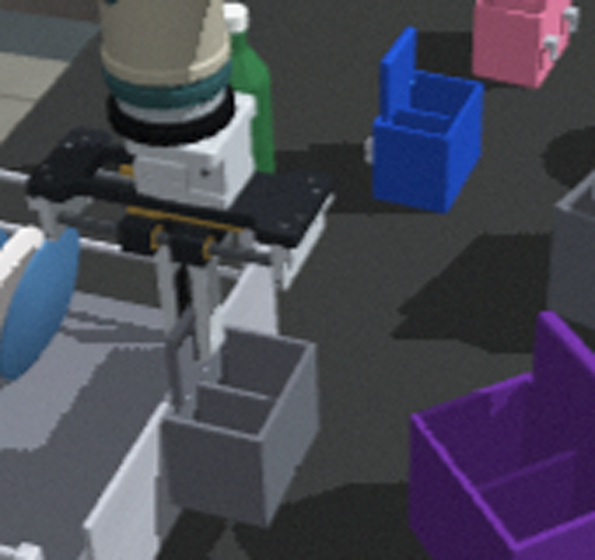

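The side view shows the caddy on the plate, upright, and it hit a hard stop at an underside height of 38.1 mm, which is home. Release, retreat and check.

Run:
```python
from h import *
gripper_to(.04)
r.move_l(tcp(0,0,.038)+[0,0,.13],vel=.1); r.hold(.3)
print(telemetry.current_wrist_force())
for cam in ("wrist","side"):
    im=vision.snapshot(cam)
    if cam=="wrist": cv2.imwrite("pics/final.png",im[:,:,::-1])
    for t in ["caddy_grip","hook_left","caddy"]:
        print(cam,t,[(np.round(d["at"],3).tolist(),round(d["score"],2)) for d in models.mark_of(t,cam) if d["at"][0]>.5 and d["at"][1]>0])
state()
```

```text
[0.08009008 0.68074526 0.16577396]
wrist caddy_grip [([0.572, 0.097, 0.152], 0.9)]
wrist hook_left [([0.589, 0.128, 0.088], 0.98)]
wrist caddy [([0.54, 0.095, 0.039], 0.96)]
side caddy_grip [([0.571, 0.1, 0.156], 0.74)]
side hook_left [([0.59, 0.127, 0.084], 0.7)]
side caddy [([0.544, 0.093, 0.039], 0.67), ([0.576, 0.11, 0.079], 0.51)]
back x -0.0000  y -0.0000 under 0.1680 F [ 0.4 -0.2 -0.8] T [-0.04 -0.14  0.02] t 20.3
```

View pics/final.png

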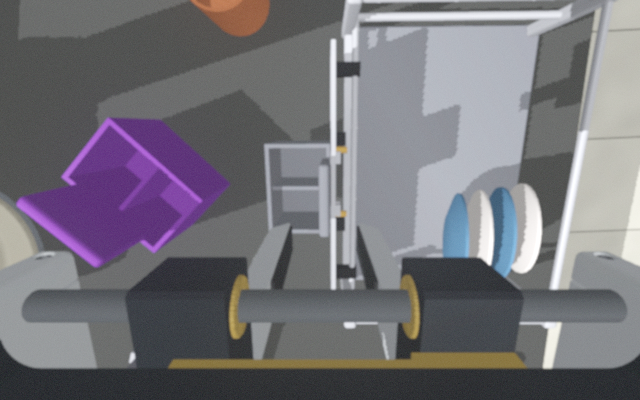

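The caddy hangs square against the plate at (297,188), hooks through at (341,150) and (341,213), underside at about 39 mm, and the gripper is clear.

```bash
python3 -c "
from plant import r
print(r.sign_off())"
```

```text
the job is handed in; nothing more can be done
None
```

The caddy hangs on the slotted plate, pressed down to a hard stop at home height (underside about 38 mm), upright, square and let go; the mug, soap bottle and bowl were not touched, and the job is handed in (sign-off returned no verdict).

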